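# Index pin through the flanged bushing

## Task

Lock the swivel joint in the clamp: take the red-headed index pin out of the wooden rack, put it into the hole in the steel bushing's flange, turn the bushing round until the pin drops into one of the three holes hidden in the black barrel underneath, and push the pin fully home, its head down on the flange. Work by feel and never force the pin. Leave it there, let go, and do not disturb the brass pin, the screwdriver or the spare parts.

Things in the scene. Friction and masses are not known exactly. Their poses are not given: they have to be found in the camera images.
- nest: Fixed clamp nest: dark steel base plate 160 x 130 x 12 mm, on it an aluminium clamp ring 105 mm in diameter, its top 52 mm above the bench, with two ears and a clamp screw on its -x side. It holds the black barrel upright; in that sits the steel bushing. Origin: centre of the underside, on the axis of barrel and bushing; z up.
- barrel_top (a point): Centre of the flat top (72 mm above the bench) of the black barrel, 72 mm in diameter, clamped fast at an unknown turn. Its top has three upright blind index holes, 9 mm wide, 25 mm deep, 120 degrees apart, 26 mm from the axis. They are hidden under the bushing's flange; where they lie is not known and must be felt for with the pin. Fixed to the nest, z up.
- bushing_axis (a point): Centre of the top face (80 mm above the bench) of the bushing's flange, on the upright axis about which the bushing turns. Fixed to the nest. The flange is bright steel, 76 mm in diameter, 8 mm thick, and lies on the barrel's top. The bushing turns endlessly either way with a light drag (about 3 N sideways at its pin hole) and cannot lift.
- pin_hole (a point): Centre, level with the flange's top face, of the one pin hole (9 mm wide, right through) in the bushing's flange. 26 mm from bushing_axis; goes round it as the bushing turns; z up, x outward. At first 17 to 103 degrees from a barrel hole, either way. A pin in it rests on the barrel's top 8 mm below the flange's face; over a barrel hole it can go on down.
- index_pin: The pin to use: steel shank 8 mm thick, 30 mm long with a 3 mm tapered tip, and a red ribbed head 16 mm in diameter, 26 mm tall (56 mm in all, about 45 g). Origin at the tip, z towards the head. Stands upright in an end hole of the rack, head top 66 mm above the bench. Fully home: tip 30 mm below the flange's top face, head's underside on the flange.
- rack: Fixed wooden block 56 mm (x) x 160 mm (y) x 30 mm tall with three holes 9.5 mm wide and 20 mm deep along y, at -55, 0 and +55 mm; the two pins stand in the end holes, the middle hole is empty. Origin: centre of the underside, z up.
- brass_pin: Bystander: pin of the same shape, all brass, standing in the rack's other end hole. Origin at its tip. Leave it.
- screwdriver: Bystander: screwdriver 200 mm long with a yellow handle 26 mm thick, lying on the bench along its x. Origin under its middle. Leave it.
- spare_bushing: Bystander: loose flanged steel bushing lying flange down on the bench, flange 76 mm in diameter, 38 mm tall. Origin: centre of the underside. Leave it.
- spare_barrel: Bystander: loose black barrel standing on the bench, 72 mm in diameter, 60 mm tall, showing the three holes in its top. Origin: centre of the underside. Leave it.

How it is judged:
On the way, in this order (a step that is already met when the one before it is completed fails the run):
1. the index pin is drawn out of the rack (z of index_pin in the frame of rack above 0.032 m), for 0.1 s.
2. the bushing has been turned and the pin's tip has dropped through it into a barrel hole (over 12 mm below the flange's top face) (horizontal distance between index_pin and pin_hole below 0.004 m and z of index_pin in the frame of pin_hole below -0.012 m), for 0.1 s.
At the end, for the whole second after the job is handed in: the index pin stands upright through the bushing's hole and a barrel hole, at rest and released, its head within 2 mm of lying on the flange (z of index_pin in the frame of pin_hole below -0.028 m and horizontal distance between index_pin and pin_hole below 0.004 m and angle between index_pin's own z axis and vertical below 0.12 rad and linear speed of index_pin below 0.02 m/s); the robot touches nothing.
It fails at once if the pin was forced: more than 30 N between it and the clamped barrel, bushing or nest (contact force between index_pin and nest above 30 N).
It fails at once if the brass pin was moved by more than 20 mm (distance of brass_pin from where it was at the start of the episode above 0.02 m).
It fails at once if the screwdriver was moved by more than 20 mm (distance of screwdriver from where it was at the start of the episode above 0.02 m).
It fails at once if the spare bushing was moved by more than 20 mm (distance of spare_bushing from where it was at the start of the episode above 0.02 m).
It fails at once if the spare barrel was moved by more than 20 mm (distance of spare_barrel from where it was at the start of the episode above 0.02 m).
It also fails if it takes over 58 s, if anything falls off the work surface, if the arm or the gripper's body presses on something with over 40 N, if the wrist force passes 120 N, or if a joint passes its speed limit or range.

## Robot

A 7-joint arm with a two-finger parallel gripper is mounted at the origin on the work surface. World frame = base frame: x ahead of the robot, y to its left, z up, the work surface at z = 0. Lengths are in m, angles in rad, forces in N, time in s.
With the tool pointing down it reaches from about 0.425 to 0.8 m from the base axis. Payload 8.3 kg.
Tool frame: the origin (TCP) lies at the very end of the fingers, on their centre line; the grasp point (between the pads) lies ctrl.grip_depth behind it (ctrl.grip_depth is the distance from the TCP to the grasp point, in m); z points along the fingers, y is the line along which they close (so a half turn about z gives the same grasp; the last joint's range is limited). The gripper opens to 85 mm and grips with 20 to 120 N. Pads are 22 mm wide; open, the fingers measure 114 mm over their backs; the gripper's body (76 mm by 85 mm) begins 54 mm behind the grasp point. The pads swing forward as they close: fully open they stand 13 mm farther back than shut.
Start: joints at [-1.309, 0.383, 0.016, 1.37, -0.006, 1.388, -0.046], TCP at [0.199, 0.592, 0.231] pointing down, gripper open.
Joint ranges: [-2.95, 2.95], [-0.25, 2.06], [-1.52, 1.56], [0.18, 2.33], [-1.44, 4.58], [0.02, 2.06], [-3.01, 3.01]. Speed limits (rad/s): [2.39, 2.39, 3.01, 3.01, 3.14, 3.14, 3.14].

## Interface

Orientations are given as a rotation vector (axis times angle).
In Python, from cell import telemetry, cams, ctrl gives the robot as it stands. The module is installed in compiled form; this text tells all that it offers.
- The arm moves only by the shell command python3 -m creep 'ROWS' [FORCE]. ROWS is JSON, one flat list of numbers, 5 for each row, row after row: the opening, from -1 (shut) to 1 (fully open), then the shift along the tool's x, y, z in m, then the turn about the tool's z in degrees. In form: [hand, tx, ty, tz, roll, hand, tx, ty, tz, roll, ...]. A call has 1 to 8 rows; each row shifts and turns the commanded pose from where the row before left it, along the tool's axes as they then stand; what a row does not reach is not made up. A row lasts 1/12 s, in which the tool goes at most 41.7 mm and 7.16 degrees, less where a joint would pass 70% of its speed; a pose out of reach is approached as far as the arm can. A call with a gripper value outside its range is refused whole. The fingers move at their own pace and stop on an object; FORCE is the grip in N (left out, the last holds). Time passes only in rows, so rows that do not move let the fingers close. It gives the time, the measured TCP pose, the force, the opening and the grip force at its end, in the units of the state.
- telemetry.sense(): the state, without advancing time (a new reading comes with each control period).
- cams.snapshot(name): name is "scene" or "top" or "wrist"; returns (picture, depth): 400x640x3 uint8, red, green, blue; 400x640 float32, m along the optical axis (not along the pixel's ray), 0 where there is no reading.
- cams.get_calibration(name): a dict with "intrinsics" (3x3 intrinsics, pixels), "rvec" (rotation vector, rad) and "tvec" (3), from world to camera coordinates, as OpenCV has them. Camera axes: x right, y down, z forward; pixel columns grow to the right and rows downward; lengths in m; the calibration is good to about 2 mm. A picture is of the moment at which its call begins: read the wrist's pose just before it. get_calibration takes no time and is no camera call; for the wrist camera it gives the pose at the moment of the call.
- ctrl.sign_off(): hands the job in; it is judged then, once.
The state is a dict: "clock": time; "joints": joint angles; "dq": joint speeds; "tau": joint torques, N m; "eef_pos": TCP position; "tcp_rot": TCP orientation; "ft_force": force on the tool from outside, world axes, zero at the start; "moment": the same for the moment, N m; "gripper_width": opening from 0.0 (shut) to 1.0 (fully open); "grasp_force": force on a finger pad.
Only numpy, scipy, OpenCV 4.12 (cv2) and the standard library are available. Lean on these libraries where they do the work, as an engineer would, in place of code of your own. Each camera call takes 0.05 s, during which the arm holds its last target. There are 200 camera calls.

## Working session

There is one attempt and no reset: what is moved stays moved. The work goes in short steps, Python scripts to look and compute and a shell command to move; the robot and the scene stay as the last step left them, time stands still between calls to the robot, and variables do not carry over. Pictures are saved under pics/ and viewed, at most 10 in all, crops included, and the job is handed in when it is done.

```bash
mkdir -p pics
cat > h.py <<'E'
import numpy as np,cv2
from cell import telemetry,cams,ctrl
def cal(n):
    c=cams.get_calibration(n);return np.array(c["intrinsics"]),cv2.Rodrigues(np.array(c["rvec"],float))[0],np.array(c["tvec"],float).ravel()
def ray(c,uv):
    K,R,t=c;d=R.T@np.linalg.inv(K)@np.array([uv[0],uv[1],1.]);return -R.T@t,d
def onplane(c,uv,z):
    o,d=ray(c,uv);return o+d*(z-o[2])/d[2]
def pt(c,uv,depth):
    o,d=ray(c,uv);return o+d*depth
def proj(c,p):
    K,R,t=c;q=K@(R@np.array(p)+t);return q[:2]/q[2]
def two(c1,u1,c2,u2):
    o,d=ray(c1,u1);p,e=ray(c2,u2)
    s=np.linalg.lstsq(np.c_[d,-e],p-o,rcond=None)[0];a=o+s[0]*d;b=p+s[1]*e
    return (a+b)/2,np.linalg.norm(a-b)
E
python3 - <<'E'
from h import *
s=telemetry.sense();print(s)
print(ctrl.grip_depth)
for n in["scene","top"]:
    c=cal(n);im,d=cams.snapshot(n);cv2.imwrite(f"pics/{n}0.png",im[...,::-1]);np.savez(f"{n}0.npz",im=im,d=d);print(n,-c[1].T@c[2],c[0][0,0])
E
```

```text
{'clock': 0.0, 'joints': array([-1.30888642,  0.38428802,  0.01637532,  1.37109195, -0.00626918,
        1.38822189, -0.04647759]), 'dq': array([-0.00135425, -0.00141791, -0.00052256,  0.00195915,  0.00148046,
       -0.00204292,  0.00227031]), 'tau': array([ 7.65684836e-04, -6.27599502e+01,  8.44896566e-01, -3.71805382e+01,
        1.66688446e-02,  1.43511620e-02,  3.74637708e-07]), 'eef_pos': array([0.19927728, 0.59186951, 0.23027599]), 'tcp_rot': array([-5.07788723e-01, -3.10002798e+00,  3.05211973e-03]), 'ft_force': array([-0.13452541,  0.04419752, -0.3692108 ]), 'moment': array([ 0.03068527, -0.01750383,  0.03567863]), 'grasp_force': 0.0, 'gripper_width': 1.0045933309919326}
0.0187
scene [0.959185   0.37134598 0.87337025] 420.04566937835693
top [ 0.53358823 -0.0444644   1.0004958 ] 415.79231044484004
```

View pics/top0.png

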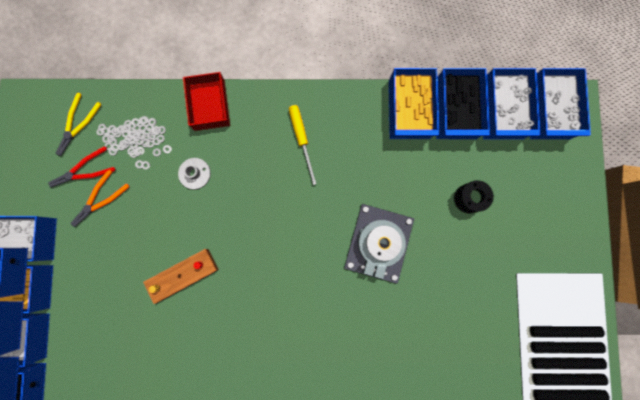

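View pics/scene0.png

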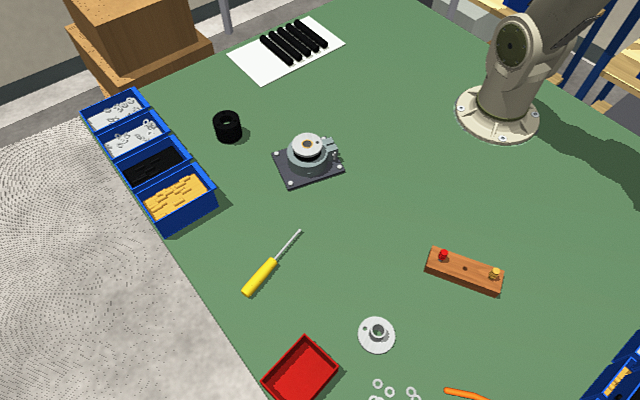

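The top view shows the red pin at (198,266), the brass pin at (153,289), and the nest flange at (384,243) with a dark spot near (379,254). In the scene view the red pin is at (443,254) and the flange at (308,147).

Run:
```python
from h import *
C={n:cal(n) for n in("scene","top")};D={n:np.load(n+"0.npz") for n in C}
win={"scene":{"red":(430,240,456,270),"brass":(485,262,505,285)},"top":{"red":(188,256,208,276),"brass":(143,279,163,299)}}
P={}
for n in C:
    im=D[n]["im"];hsv=cv2.cvtColor(im,cv2.COLOR_RGB2HSV).astype(int);d=D[n]["d"]
    for k,(a,b,c,e) in win[n].items():
        H=hsv[b:e,a:c]
        m=((H[...,0]<6)|(H[...,0]>170))&(H[...,1]>190) if k=="red" else (H[...,0]>17)&(H[...,0]<32)&(H[...,1]>130)
        y,x=np.nonzero(m);P[n,k]=(x.mean()+a,y.mean()+b);print(n,k,len(x),P[n,k],x.min()+a,x.max()+a,y.min()+b,y.max()+b)
        dd=d[b:e,a:c][m];pts=np.array([pt(C[n],(u+a,v+b),q) for u,v,q in zip(x,y,dd)]);print("  depth pts zmax",pts[:,2].max().round(4),"top mean",pts[pts[:,2]>pts[:,2].max()-.006].mean(0).round(4))
for k in("red","brass"): print(k,two(C["scene"],P["scene",k],C["top"],P["top",k]))
# flange from depth
for n,(a,b,c,e) in {"top":(340,200,420,290),"scene":(270,120,350,190)}.items():
    d=D[n]["d"];y,x=np.mgrid[b:e,a:c];pts=np.array([pt(C[n],(u,v),d[v,u]) for u,v in zip(x.ravel(),y.ravel())])
    s=(pts[:,2]>.072)&(pts[:,2]<.09);m=s.reshape(x.shape).astype(np.uint8)
    q=pts[s];print(n,"flange",np.median(q[:,2]),cv2.minEnclosingCircle(q[:,:2].astype(np.float32)))
im=D["top"]["im"][200:290,340:420];cv2.imwrite("pics/a.png",cv2.resize(im,None,fx=6,fy=6,interpolation=3)[...,::-1])
print(proj(C["top"],[0,0,0]),proj(C["top"],[.5,0,0]),proj(C["top"],[.5,.3,0]))
```

```text
scene red 75 (np.float64(442.73333333333335), np.float64(254.04)) 439 447 249 259
  depth pts zmax 0.8734 top mean [0.9592 0.3713 0.8734]
scene brass 92 (np.float64(493.7826086956522), np.float64(272.94565217391306)) 489 499 267 279
  depth pts zmax 0.0679 top mean [0.439  0.3164 0.0651]
top red 51 (np.float64(197.47058823529412), np.float64(264.88235294117646)) 194 202 262 268
  depth pts zmax 1.0005 top mean [ 0.5336 -0.0445  1.0005]
top brass 67 (np.float64(152.59701492537314), np.float64(288.5820895522388)) 144 158 281 297
  depth pts zmax 1.0005 top mean [ 0.5336 -0.0445  1.0005]
red (array([0.48867769, 0.22028285, 0.0535339 ]), np.float64(0.0018177517229271364))
brass (array([0.43653355, 0.31811097, 0.05330049]), np.float64(0.004004518667770285))
top flange 0.07996736396579474 ((0.5388234257698059, -0.19440534710884094), 0.0384020134806633)
scene flange 0.07942699239751427 ((0.5412416458129883, -0.1960110366344452), 0.039471615105867386)
[294.81035958 484.11416884] [296.66629789 259.10379729] [170.88097526 258.63030027]
```

View pics/a.png

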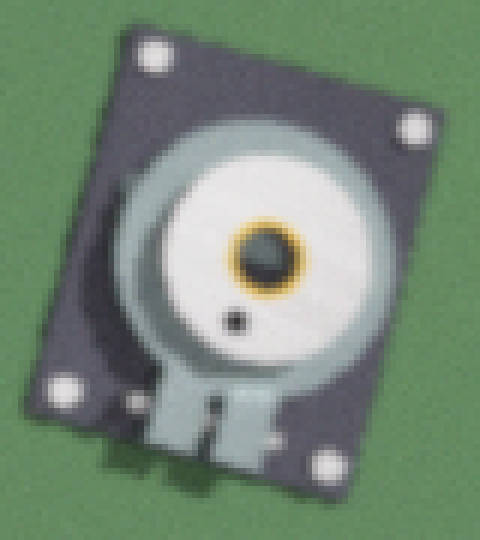

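The zoomed view puts the flange hole at crop (235,321), about pixel (378.8,253.1). The axis is at crop (267,258), so the hole lies towards the clamp ears. Next I'll move above the red pin and look with the wrist camera.

```bash
cat >> h.py <<'E'
def go(p):
    s=telemetry.sense();R=cv2.Rodrigues(np.array(s["tcp_rot"]))[0]
    v=R.T@(np.array(p)-s["eef_pos"]);print("pos",s["eef_pos"].round(4),"shift",v.round(4),"len",np.linalg.norm(v).round(3),"tilt",R[:,2].round(3),"xhead",np.degrees(np.arctan2(R[1,0],R[0,0])).round(2),"t",s["clock"]);return v
E
python3 - <<'E'
from h import *
s=telemetry.sense();v=go([.489,.220,.16]);print((v/13).round(4));c=cal("wrist");o=-c[1].T@c[2];R=cv2.Rodrigues(s["tcp_rot"])[0];print("cam in tool",R.T@(o-s["eef_pos"]),R.T@c[1].T[:,2])
E
```

```text
pos [0.1993 0.5919 0.2304] shift [-0.3932 -0.2599  0.0709] len 0.477 tilt [-0.001 -0.002 -1.   ] xhead 161.4 t 0.1
[-0.0302 -0.02    0.0055]
cam in tool [ 7.37348170e-02 -1.13485727e-04 -1.41328104e-01] [-2.90567400e-01 -1.24836025e-05  9.56854527e-01]
```

```bash
python3 -m creep '[1,-0.0302,-0.02,0.0055,0, 1,-0.0302,-0.02,0.0055,0, 1,-0.0302,-0.02,0.0055,0, 1,-0.0302,-0.02,0.0055,0, 1,-0.0302,-0.02,0.0055,0, 1,-0.0302,-0.02,0.0055,0, 1,-0.0302,-0.02,0.0055,0, 1,-0.0302,-0.02,0.0055,0]' 20; python3 -m creep '[1,-0.0302,-0.02,0.0055,0, 1,-0.0302,-0.02,0.0055,0, 1,-0.0302,-0.02,0.0055,0, 1,-0.0302,-0.02,0.0055,0, 1,-0.0302,-0.02,0.0055,0,1,0,0,0,0,1,0,0,0,0,1,0,0,0,0]'
python3 - <<'E'
from h import *
v=go([.489,.22,.16]);c=cal("wrist");im,d=cams.snapshot("wrist");cv2.imwrite("pics/w1.png",im[...,::-1])
np.savez("w1.npz",im=im,d=d,K=c[0],R=c[1],t=c[2])
E
```

```text
clock: 0.77
eef_pos: [0.3779, 0.3618, 0.1868]
tcp_rot: [-0.508, -3.1, 0.001]
ft_force: [0.7, 0.9, -0.5]
gripper_width: 1.0
grasp_force: 0.0
clock: 1.43
eef_pos: [0.488, 0.221, 0.1594]
tcp_rot: [-0.508, -3.099, 0.0]
ft_force: [-0.5, 0.2, -0.2]
gripper_width: 0.999
grasp_force: 0.0
pos [0.488  0.221  0.1594] shift [-0.0012 -0.0006 -0.0006] len 0.002 tilt [-0.001 -0.    -1.   ] xhead 161.39 t 1.4333
```

View pics/w1.png

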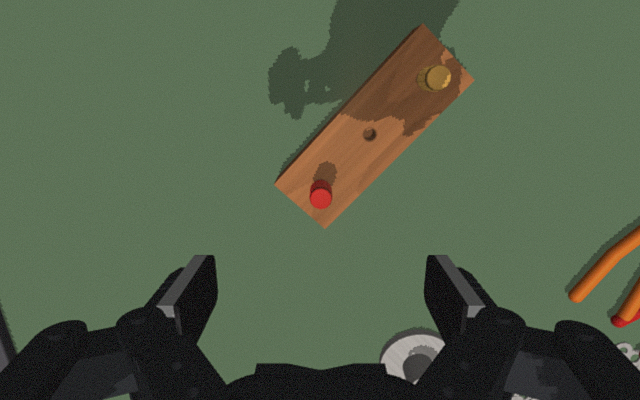

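The wrist view shows the red head's top at about (320,198), the brass head at (438,77) and the empty hole at (369,134).

Run:
```python
from h import *
w=np.load("w1.npz");c=(w["K"],w["R"],w["t"]);im=w["im"];h=cv2.cvtColor(im,cv2.COLOR_RGB2HSV).astype(int)
m=((h[...,0]<6)|(h[...,0]>170))&(h[...,1]>150);m[:, :290]=0;m[:,350:]=0;m[:170]=0;m[220:]=0
y,x=np.nonzero(m);d=w["d"];print(len(x),x.min(),x.max(),y.min(),y.max())
v=h[...,2][m];print(np.percentile(v,[5,25,50,75,95]))
t=m&(h[...,2]>np.percentile(v,50)*0.85+0*1)
P=np.array([pt(c,(u,q),d[q,u]) for u,q in zip(x,y)]);s=P[:,2]>.062
print("z pct",np.percentile(P[:,2],[5,50,80,95]).round(4));print("top centre depth",cv2.minEnclosingCircle(P[s][:,:2].astype(np.float32)),P[s].mean(0))
sc,tp=cal("scene"),cal("top")
ctop=(x[s].mean(),y[s].mean());print("px",ctop)
z=np.median(P[s][:,2]);p=onplane(c,ctop,z);print("plane",p)
# height check: same disc seen in scene camera
im2=np.load("scene0.npz");h2=cv2.cvtColor(im2["im"],cv2.COLOR_RGB2HSV).astype(int)[240:270,430:456]
m2=((h2[...,0]<6)|(h2[...,0]>170))&(h2[...,1]>190);yy,xx=np.nonzero(m2);P2=np.array([pt(sc,(u+430,q+240),im2["d"][q+240,u+430]) for u,q in zip(xx,yy) if im2["d"][q+240,u+430]>0]);print("scene z pct",np.percentile(P2[:,2],[5,50,95]))
print("two-view body",two(sc,(442.73,254.04),c,(x.mean(),y.mean())))
go([p[0],p[1],.042])
```

```text
512 309 331 180 208
[ 97.55 113.   189.   194.   198.  ]
z pct [0.0463 0.0643 0.0651 0.0656]
top centre depth ((0.4570530652999878, 0.2304438352584839), 0.04131587594747543) [0.4890207  0.22045478 0.06526886]
px (np.float64(320.26502732240436), np.float64(197.95355191256832))
plane [0.48919673 0.22038998 0.06469069]
scene z pct [0.04451877 0.06301279 0.06690584]
two-view body (array([0.48975165, 0.21996619, 0.05417098]), np.float64(0.0003791953588974564))
pos [0.4877 0.2218 0.1596] shift [-0.002  -0.0009  0.1176] len 0.118 tilt [-0.001  0.    -1.   ] xhead 161.48 t 1.4833
```

```bash
python3 -m creep '[1,-0.002,-0.001,0.018,0, 1,0,0,0.018,0, 1,0,0,0.018,0, 1,0,0,0.018,0, 1,0,0,0.018,0,1,0,0,0.018,0,1,0,0,0.0096,0,1,0,0,0,0]'; python3 -c "
from h import *
go([.489,.2203,.042])"
```

```text
clock: 2.15
eef_pos: [0.4879, 0.2198, 0.0401]
tcp_rot: [-0.503, -3.097, 0.003]
ft_force: [-0.4, -0.3, 0.1]
gripper_width: 1.002
grasp_force: 0.0
pos [0.4879 0.2198 0.0401] shift [-0.0009  0.0008 -0.0019] len 0.002 tilt [-0.004 -0.002 -1.   ] xhead 161.53 t 2.15
```

```bash
python3 -m creep '[1,-0.001,0.001,-0.002,0, 0,0,0,0,0, -1,0,0,0,0, -1,0,0,0,0, -1,0,0,0,0,-1,0,0,0,0,-1,0,0,0,0,-1,0,0,0,0]' 40; python3 -c "
from h import *
go([.489,.2203,.042])"
```

```text
clock: 2.82
eef_pos: [0.4916, 0.2197, 0.0445]
tcp_rot: [0.508, 3.1, 0.0]
ft_force: [0.1, -0.4, 2.9]
gripper_width: 0.169
grasp_force: 38.9
pos [0.4916 0.2197 0.0445] shift [ 0.0026 -0.0002  0.0025] len 0.004 tilt [ 0.  0. -1.] xhead 161.38 t 2.8167
```

```bash
python3 -m creep '[-1,0,0,-0.005,0, -1,0,0,-0.012,0, -1,0,0,-0.015,0, -1,0,0,-0.02,0, -1,0,0,-0.02,0,-1,0,0,-0.02,0,-1,0,0,-0.013,0,-1,0,0,0,0]'
python3 - <<'E'
from h import *
v=go([.489,.2203,.147])
s=telemetry.sense();print(s["ft_force"],s["grasp_force"],s["gripper_width"])
# flange & hole from top image, two planes
d=np.load("top0.npz");c=cal("top");im=d["im"]
f=lambda X,Y:((X+.5)/6-.5+340,(Y+.5)/6-.5+200)
g=cv2.cvtColor(im,cv2.COLOR_RGB2GRAY);m=(g>200).astype(np.uint8);m[:,:355]=0;m[:,415:]=0;m[:218]=0;m[265:]=0
n,l,st,ce=cv2.connectedComponentsWithStats(m);k=1+st[1:,4].argmax();cn=max(cv2.findContours((l==k).astype(np.uint8),0,1)[0],key=len)
hull=cv2.convexHull(cn);e=cv2.fitEllipse(hull);print(e);ax=onplane(c,e[0],.08);print("axis",ax)
pp=f(235,321);x0,y0=int(pp[0])-3,int(pp[1])-3;w=255-g[y0:y0+8,x0:x0+8].astype(float);w=np.clip(w-100,0,None);yy,xx=np.mgrid[y0:y0+8,x0:x0+8];u=((w*xx).sum()/w.sum(),(w*yy).sum()/w.sum());print(pp,u)
h=onplane(c,u,.08);print("hole",h,np.linalg.norm(h-ax),np.degrees(np.arctan2(*(h-ax)[1::-1])))
E
```

```text
clock: 3.48
eef_pos: [0.4931, 0.2204, 0.1533]
tcp_rot: [0.508, 3.096, 0.006]
ft_force: [0.6, 0.0, 0.1]
gripper_width: 0.168
grasp_force: 39.2
pos [0.4931 0.2204 0.1533] shift [ 0.0039 -0.0014  0.0063] len 0.008 tilt [ 0.005  0.003 -1.   ] xhead 161.38 t 3.4833
[0.56136463 0.0055108  0.12141774] 39.22868728637695 0.16789759133336532
((384.3368835449219, 242.460693359375), (33.2602653503418, 34.41901779174805), 150.43560791015625)
axis [ 0.53963746 -0.19613251  0.08      ]
(378.75, 253.08333333333334) (np.float64(378.8715203426124), np.float64(253.13276231263384))
hole [ 0.51631988 -0.18378771  0.08      ] 0.026383774589757384 152.1023596257086
```

```bash
python3 -m creep '[-1,-0.0127,-0.0313,0,0, -1,-0.0127,-0.0313,0,0, -1,-0.0127,-0.0313,0,0, -1,-0.0127,-0.0313,0,0, -1,-0.0127,-0.0313,0,0, -1,-0.0127,-0.0313,0,0, -1,-0.0127,-0.0313,0,0, -1,-0.0127,-0.0313,0,0]'; python3 -m creep '[-1,-0.0127,-0.0313,0,0, -1,-0.0127,-0.0313,0,0, -1,-0.0127,-0.0313,0,0, -1,-0.0127,-0.0313,0,0, -1,0,0,0,0,-1,0,0,0,0,-1,0,0,0,0,-1,0,0,0,0]'
python3 - <<'E'
from h import *
v=go([.5165,-.1838,.147]);c=cal("wrist");im,d=cams.snapshot("wrist");cv2.imwrite("pics/w2.png",im[...,::-1])
go([.5165,-.1838,.147])
np.savez("w2.npz",im=im,d=d,K=c[0],R=c[1],t=c[2])
E
```

```text
clock: 4.15
eef_pos: [0.5072, -0.0516, 0.149]
tcp_rot: [-0.508, -3.1, -0.0]
ft_force: [0.6, -0.0, -0.1]
gripper_width: 0.165
grasp_force: 39.2
clock: 4.82
eef_pos: [0.516, -0.1833, 0.1488]
tcp_rot: [-0.505, -3.1, -0.001]
ft_force: [-0.7, 0.7, -0.5]
gripper_width: 0.166
grasp_force: 39.3
pos [ 0.516  -0.1833  0.1488] shift [-0.0007 -0.0003  0.0018] len 0.002 tilt [-0.001  0.001 -1.   ] xhead 161.5 t 4.8167
pos [ 0.5161 -0.1831  0.1489] shift [-0.0006 -0.0005  0.0019] len 0.002 tilt [-0.001  0.001 -1.   ] xhead 161.53 t 4.8667
```

View pics/w2.png

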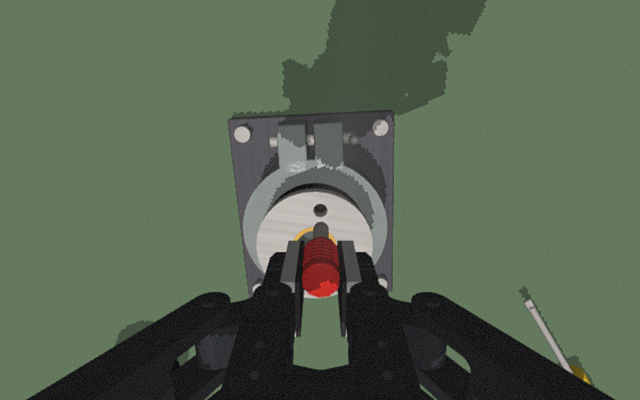

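The wrist view shows the flange hole at about (320,210) and the pin tip at (321,225), with the head at (321,270). I'll take a closer crop.

Run:
```python
from h import *
w=np.load("w2.npz");c=(w["K"],w["R"],w["t"]);im=w["im"]
cv2.imwrite("pics/w2c.png",cv2.resize(im[195:305,275:365],None,fx=5,fy=5,interpolation=2)[...,::-1])
d=w["d"]
for u in[(320,223),(320,230),(320,280),(321,288),(320,200)]: print(u,d[u[1],u[0]],pt(c,u,d[u[1],u[0]]).round(4))
g=cv2.cvtColor(im,cv2.COLOR_RGB2GRAY);print(g[200:222:1,310:332:2])
```

```text
(320, 223) 0.18404256 [ 0.5107 -0.1818  0.1186]
(320, 230) 0.1742362 [ 0.5104 -0.1817  0.1287]
(320, 280) 0.13689703 [ 0.5141 -0.1829  0.1689]
(321, 288) 0.13749625 [ 0.5173 -0.1836  0.1693]
(320, 200) 0.22179016 [ 0.5109 -0.1819  0.0792]
[[189 189 187 188 190 185 188 187 188 188 184]
 [192 186 185 188 192 192 188 186 187 187 185]
 [183 188 186 186 190 188 191 188 187 186 185]
 [187 187 191 186 180 173 176 188 187 185 185]
 [187 187 192 168 103  65 100 173 184 184 185]
 [184 186 192 102  54  46  52  97 188 182 185]
 [189 188 166  39  42  51  51  51 176 186 184]
 [190 187  80  36  55  58  53  42 127 191 184]
 [191 190  52  43  49  48  46  46  92 186 184]
 [191 189  65  32  45  40  49  37  77 187 187]
 [191 187  71  43  36  42  37  52  89 191 187]
 [193 189  69  56  40  38  49  69  88 190 189]
 [192 190  89  74  60  54  62  77 100 192 191]
 [189 192 140  73  80  77  75  70 130 189 187]
 [186 187 181  69  75  77  78  79 170 186 185]
 [183 185 182 102  77  75  76 121 186 189 185]
 [188 185 191 160 117 104 124 186 188 184 182]
 [193 187 194 192 188 167 186 187 185 184 183]
 [192 194 192 188 195 189 192 190 185 183 181]
 [192 191 192 192 189 192 188 191 188 185 186]
 [191 190 193 193 196 196 185 191 187 190 184]
 [194 192 190 193 179 171 160 184 194 192 192]]
```

View pics/w2c.png

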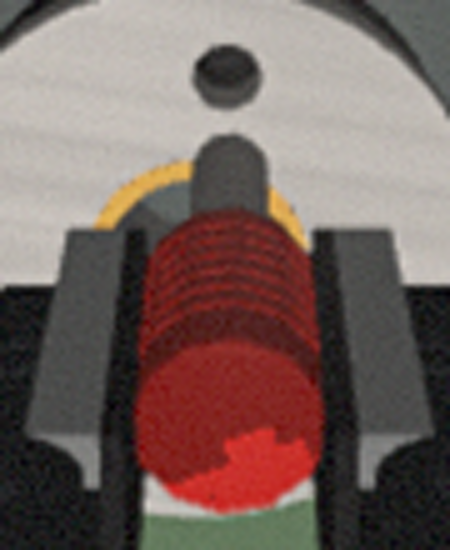

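The crop shows the hole ellipse centred at (320.2,210.2), the shank at column 320.8, and the head-top disc centred at about (321,280.3). The pin is upright in the grip.

Run:
```python
from h import *
w=np.load("w2.npz");c=(w["K"],w["R"],w["t"]);im=w["im"]
g=cv2.cvtColor(im,cv2.COLOR_RGB2GRAY)
m=(g<125).astype(np.uint8);m[:198]=0;m[219:]=0;m[:,:308]=0;m[:,334:]=0
cn=max(cv2.findContours(m,0,1)[0],key=cv2.contourArea);e=cv2.fitEllipse(cn);print(e)
H=onplane(c,e[0],.0795);print("hole",H)
d=w["d"];h=cv2.cvtColor(im,cv2.COLOR_RGB2HSV).astype(int);m=((h[...,0]<8)|(h[...,0]>170))&(h[...,1]>150);m[:,:295]=0;m[:,345:]=0;m[230:,:]&=True
y,x=np.nonzero(m);P=np.array([pt(c,(u,v),d[v,u]) for u,v in zip(x,y)]);s=(P[:,2]>.1665)&(P[:,2]<.174)
T=P[s];print("z",np.median(T[:,2]),len(T));cc=cv2.minEnclosingCircle(T[:,:2].astype(np.float32));print("head",cc)
R=cv2.Rodrigues(telemetry.sense()["tcp_rot"])[0]
for p in (np.r_[cc[0],0],np.array([.5143,-.183,0])):
    D=H-p;D[2]=0;print("shift",(R.T@D).round(4))
```

```text
((319.9319152832031, 209.93190002441406), (12.258322715759277, 12.592935562133789), 135.0)
hole [ 0.51698312 -0.18396295  0.0795    ]
z 0.1688785462936308 1121
head ((0.5138676762580872, -0.18304111063480377), 0.00808920431882143)
shift [-0.0032  0.0001 -0.    ]
shift [-0.0028 -0.0001 -0.    ]
```

```bash
python3 -m creep '[-1,-0.003,0,0.006,0, -1,0,0,0.01,0, -1,0,0,0.008,0, -1,0,0,0.004,0, -1,0,0,0,0, -1,0,0,0,0, -1,0,0,0,0]'
python3 - <<'E'
from h import *
go([.5165,-.1838,.147]);c=cal("wrist");im,d=cams.snapshot("wrist");cv2.imwrite("pics/w3.png",cv2.resize(im[165:265,275:365],None,fx=5,fy=5,interpolation=2)[...,::-1])
np.savez("w3.npz",im=im,d=d,K=c[0],R=c[1],t=c[2])
E
```

```text
clock: 5.45
eef_pos: [0.5189, -0.186, 0.1213]
tcp_rot: [0.508, 3.1, -0.0]
ft_force: [-0.4, -0.5, -0.7]
gripper_width: 0.172
grasp_force: 39.3
pos [ 0.5189 -0.186   0.1213] shift [ 0.003   0.0013 -0.0257] len 0.026 tilt [ 0. -0. -1.] xhead 161.39 t 5.45
```

View pics/w3.png

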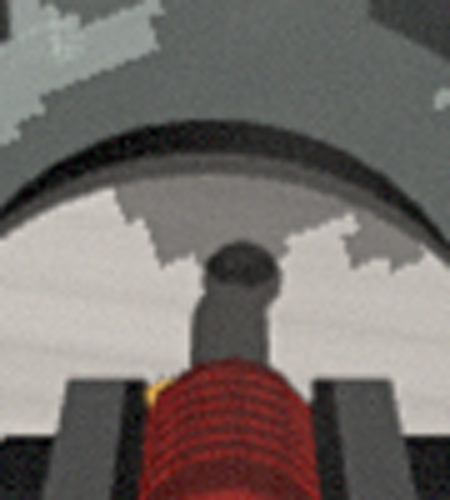

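The pin tip is at column 320.8 and the hole is centred at about 323.4, so the hole is roughly 1.6 mm to tool +y. I'll calculate the remaining offset.

Run:
```python
from h import *
w=np.load("w3.npz");c=(w["K"],w["R"],w["t"]);im=w["im"];d=w["d"]
s=telemetry.sense();R=cv2.Rodrigues(s["tcp_rot"])[0];T=lambda p:(R.T@(p-s["eef_pos"])).round(4)
f=lambda X,Y:((X+.5)/5-.5+275,(Y+.5)/5-.5+165)
print("hole far edge",T(onplane(c,f(242,240),.0795)),"L",T(onplane(c,f(205,268),.0795)),"R",T(onplane(c,f(280,272),.0795)))
for q in [(229,300),(229,320),(229,340)]:
    u=f(*q);a,b=round(u[0]),round(u[1]);print("shank surf",T(pt(c,(a,b),d[b,a])),d[b,a])
for q in [(194,330),(268,330)]: print("shank edge",T(onplane(c,f(*q),s["eef_pos"][2]-.02)))
h=cv2.cvtColor(im,cv2.COLOR_RGB2HSV).astype(int);m=((h[...,0]<8)|(h[...,0]>170))&(h[...,1]>150);m[:,:295]=0;m[:,345:]=0
y,x=np.nonzero(m);P=np.array([T(pt(c,(u,v),d[v,u])) for u,v in zip(x,y)]);z=np.percentile(P[:,2],10);P=P[P[:,2]<z+.002];print("head",z,cv2.minEnclosingCircle(P[:,:2].astype(np.float32)))
```

```text
hole far edge [0.0072 0.0014 0.042 ] L [ 0.0039 -0.0027  0.042 ] R [0.0034 0.0056 0.042 ]
shank surf [ 0.0057 -0.0003  0.0275] 0.18119255
shank surf [ 0.0054 -0.0003  0.0229] 0.176876
shank surf [ 0.0054 -0.0003  0.018 ] 0.17219333
shank edge [ 0.0058 -0.0035  0.02  ]
shank edge [0.0058 0.0037 0.02  ]
head -0.0204 ((0.03414999693632126, -0.0007499999483115971), 0.03975532948970795)
```

```bash
python3 -m creep '[-1,0.0015,0.0014,0.002,0, -1,0,0,0.001,0, -1,0,0,0.001,0, -1,0,0,0.001,0, -1,0,0,0.001,0,-1,0,0,0,0]'
python3 - <<'E'
from h import *
go([.5165,-.1838,.147]);c=cal("wrist");im,d=cams.snapshot("wrist");cv2.imwrite("pics/w4.png",cv2.resize(im[165:265,275:365],None,fx=5,fy=5,interpolation=2)[...,::-1])
E
```

```text
clock: 6.0
eef_pos: [0.5177, -0.184, 0.115]
tcp_rot: [-0.508, -3.1, 0.0]
ft_force: [0.4, 0.5, -1.3]
gripper_width: 0.171
grasp_force: 39.3
pos [ 0.5177 -0.184   0.115 ] shift [ 0.0012 -0.0002 -0.032 ] len 0.032 tilt [-0.  0. -1.] xhead 161.39 t 6.0
```

View pics/w4.png

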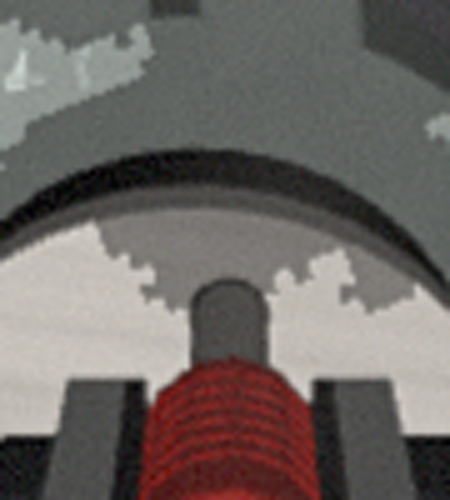

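The tip now covers the hole, with the hole's far rim showing as a thin dark edge around it. I'll keep going down gently.

```bash
python3 -m creep '[-1,0,0,0.001,0, -1,0,0,0.001,0, -1,0,0,0.001,0, -1,0,0,0,0]'
```

```text
clock: 6.38
eef_pos: [0.5178, -0.1841, 0.112]
tcp_rot: [-0.508, -3.1, 0.0]
ft_force: [-0.2, 0.7, -1.5]
gripper_width: 0.169
grasp_force: 39.3
```

```bash
python3 -m creep '[-1,0,0,0.001,0, -1,0,0,0.001,0, -1,0,0,0.001,0, -1,0,0,0,0]';python3 -m creep '[-1,0,0,0.0005,0, -1,0,0,0.0005,0,-1,0,0,0,0]'
```

```text
clock: 6.72
eef_pos: [0.518, -0.1841, 0.1091]
tcp_rot: [0.508, 3.1, -0.0]
ft_force: [0.9, -1.3, -0.1]
gripper_width: 0.172
grasp_force: 39.3
clock: 6.97
eef_pos: [0.5179, -0.1841, 0.1082]
tcp_rot: [0.508, 3.1, -0.0]
ft_force: [1.3, -0.9, -0.3]
gripper_width: 0.17
grasp_force: 39.3
```

```bash
for i in 1; do python3 -m creep '[-1,0,0,0.0005,0, -1,0,0,0,0]'; done;python3 -m creep '[-1,0,0,0.0005,0,-1,0,0,0,0]'; python3 -m creep '[-1,0,0,0.0005,0,-1,0,0,0,0]'
```

```text
clock: 7.13
eef_pos: [0.5179, -0.1841, 0.1077]
tcp_rot: [0.508, 3.1, -0.0]
ft_force: [1.5, -0.5, 0.5]
gripper_width: 0.169
grasp_force: 39.3
clock: 7.3
eef_pos: [0.5179, -0.1841, 0.1072]
tcp_rot: [0.508, 3.1, -0.0]
ft_force: [1.7, -0.3, 0.5]
gripper_width: 0.165
grasp_force: 39.3
clock: 7.47
eef_pos: [0.5179, -0.1841, 0.1067]
tcp_rot: [0.508, 3.1, -0.0]
ft_force: [1.1, -0.2, 0.9]
gripper_width: 0.167
grasp_force: 39.3
```

```bash
python3 -m creep '[-1,0,0,0.0004,0,-1,0,0,0,0]';python3 -m creep '[-1,0,0,0.0004,0,-1,0,0,0,0]'; python3 -m creep '[-1,0,0,0.0004,0,-1,0,0,0,0]'
```

```text
clock: 7.63
eef_pos: [0.518, -0.1842, 0.1065]
tcp_rot: [0.508, 3.1, -0.0]
ft_force: [1.7, -0.7, 2.2]
gripper_width: 0.168
grasp_force: 39.6
clock: 7.8
eef_pos: [0.5181, -0.1842, 0.1064]
tcp_rot: [0.508, 3.099, -0.0]
ft_force: [0.3, -0.3, 5.1]
gripper_width: 0.162
grasp_force: 39.9
clock: 7.97
eef_pos: [0.5183, -0.1842, 0.1063]
tcp_rot: [0.508, 3.099, 0.0]
ft_force: [0.1, 0.8, 7.8]
gripper_width: 0.164
grasp_force: 40.1
```

Contact with the barrel top is at TCP z = 0.1064, with about 8 N of press and roughly 7 N/mm stiffness. I'll work out arc steps of 2.5° about the axis, and write a check that stops the chain when the pin drops or a side force builds up.

```bash
cat > chk.py <<'E'
import sys;from h import *
s=telemetry.sense();f=s["ft_force"];p=s["eef_pos"];R=cv2.Rodrigues(s["tcp_rot"])[0];q=p-.0015*R[:,0]-np.array([.5395,-.196,0]);q[2]=0
a=np.arctan2(q[1],q[0]);r=q/np.hypot(*q[:2]);t=np.array([-r[1],r[0],0]);print("ang %.1f rad %.1fmm z %.4f Fr %.1f Ft %.1f Fz %.1f"%(np.degrees(a),np.hypot(*q[:2])*1e3,p[2],f@r,f@t,f[2]))
sys.exit(int(p[2]<.1059 or f[2]<3 or f[2]>16 or np.hypot(f[0],f[1])>11))
E
python3 - <<'E'
from h import *
import subprocess
R=cv2.Rodrigues(telemetry.sense()["tcp_rot"])[0]
f=lambda a:26*np.array([np.cos(np.radians(a)),np.sin(np.radians(a)),0])
for a in np.arange(152,45,-5): print(a,((R.T@(f(a-5)-f(a)))[:2]/2).round(2))
E
python3 chk.py
```

```text
152 [-0.23  1.11]
147 [-0.33  1.09]
142 [-0.42  1.05]
137 [-0.51  1.01]
132 [-0.6   0.96]
127 [-0.68  0.91]
122 [-0.76  0.84]
117 [-0.83  0.78]
112 [-0.89  0.7 ]
107 [-0.95  0.62]
102 [-1.    0.53]
97 [-1.04  0.45]
92 [-1.08  0.35]
87 [-1.1   0.26]
82 [-1.12  0.16]
77 [-1.13  0.06]
72 [-1.13 -0.04]
67 [-1.13 -0.14]
62 [-1.11 -0.23]
57 [-1.09 -0.33]
52 [-1.05 -0.42]
47 [-1.01 -0.51]
ang 150.3 rad 22.8mm z 0.1063 Fr 0.3 Ft -0.8 Fz 7.8
```

```bash
sed -i 's/q=p-.0015/q=p+.0015/' chk.py; c="python3 -m creep"; q=">/dev/null"
$c '[-1,-0.0002,0.0011,0,0,-1,-0.0002,0.0011,0,0]' >/dev/null && python3 chk.py && $c '[-1,-0.0003,0.0011,0,0,-1,-0.0003,0.0011,0,0]' >/dev/null && python3 chk.py && $c '[-1,-0.0004,0.0011,0,0,-1,-0.0004,0.001,0,0]' >/dev/null && python3 chk.py
```

```text
ang 149.9 rad 25.7mm z 0.1063 Fr 0.1 Ft 5.5 Fz 7.9
ang 147.9 rad 25.5mm z 0.1063 Fr 0.6 Ft 8.4 Fz 8.0
ang 143.9 rad 25.3mm z 0.1063 Fr -0.8 Ft 8.4 Fz 9.1
```

```bash
sed -i 's/>11/>14/' chk.py; c="python3 -m creep"
$c '[-1,-0.0005,0.001,0,0,-1,-0.0005,0.001,0,0]' >/dev/null && python3 chk.py && $c '[-1,-0.0006,0.001,0,0,-1,-0.0006,0.0009,0,0]' >/dev/null && python3 chk.py && $c '[-1,-0.0007,0.0009,0,0,-1,-0.0007,0.0009,0,0]' >/dev/null && python3 chk.py && $c '[-1,-0.0008,0.0008,0,0,-1,-0.0008,0.0008,0,0]' >/dev/null && python3 chk.py
```

```text
ang 139.3 rad 25.1mm z 0.1062 Fr -1.2 Ft 7.9 Fz 8.7
ang 134.6 rad 24.8mm z 0.1062 Fr -1.0 Ft 9.7 Fz 9.8
ang 130.0 rad 24.7mm z 0.1062 Fr -0.3 Ft 11.3 Fz 11.1
ang 125.2 rad 24.5mm z 0.1061 Fr -0.4 Ft 10.8 Fz 12.3
```

```bash
c="python3 -m creep"
$c '[-1,-0.0008,0.0008,-0.0006,0,-1,-0.0008,0.0008,0,0]' >/dev/null && python3 chk.py && $c '[-1,-0.0009,0.0007,0,0,-1,-0.0009,0.0007,0,0]' >/dev/null && python3 chk.py && $c '[-1,-0.001,0.0006,0,0,-1,-0.001,0.0006,0,0]' >/dev/null && python3 chk.py && $c '[-1,-0.001,0.0006,0,0,-1,-0.001,0.0005,0,0]' >/dev/null && python3 chk.py
```

```text
ang 119.7 rad 24.8mm z 0.1062 Fr -1.2 Ft 8.5 Fz 8.5
ang 114.4 rad 24.8mm z 0.1062 Fr -1.0 Ft 9.5 Fz 9.9
ang 108.7 rad 24.6mm z 0.1062 Fr -1.5 Ft 9.3 Fz 9.1
ang 103.6 rad 24.6mm z 0.1061 Fr -1.6 Ft 8.9 Fz 9.1
```

```bash
c="python3 -m creep"
$c '[-1,-0.001,0.0005,0,0,-1,-0.001,0.0004,0,0]' >/dev/null && python3 chk.py && $c '[-1,-0.0011,0.0004,0,0,-1,-0.0011,0.0003,0,0]' >/dev/null && python3 chk.py && $c '[-1,-0.0011,0.0003,0,0,-1,-0.0011,0.0002,0,0]' >/dev/null && python3 chk.py && $c '[-1,-0.0011,0.0002,0,0,-1,-0.0011,0.0001,0,0]' >/dev/null && python3 chk.py && $c '[-1,-0.0011,0.0001,0,0,-1,-0.0011,0,0,0]' >/dev/null && python3 chk.py
```

```text
ang 98.5 rad 24.6mm z 0.1060 Fr -1.9 Ft 6.2 Fz 6.3
ang 93.1 rad 24.5mm z 0.1058 Fr -1.4 Ft 7.9 Fz 7.6
```

```bash
sed -i 's/<.1059/<.1053/' chk.py; c="python3 -m creep"
$c '[-1,-0.0011,0.0003,0,0,-1,-0.0011,0.0002,0,0]' >/dev/null && python3 chk.py && $c '[-1,-0.0011,0.0002,0,0,-1,-0.0011,0.0001,0,0]' >/dev/null && python3 chk.py && $c '[-1,-0.0011,0.0001,0,0,-1,-0.0011,0,0,0]' >/dev/null && python3 chk.py && $c '[-1,-0.0011,0,0,0,-1,-0.0011,-0.0001,0,0]' >/dev/null && python3 chk.py
```

```text
ang 87.7 rad 24.6mm z 0.1057 Fr -2.8 Ft 7.2 Fz 7.0
ang 82.9 rad 24.8mm z 0.1056 Fr -3.1 Ft 7.9 Fz 7.9
ang 77.6 rad 24.9mm z 0.1055 Fr -1.3 Ft 7.5 Fz 5.8
ang 73.2 rad 25.1mm z 0.1055 Fr -0.0 Ft 7.0 Fz 7.3
```

```bash
sed -i 's/<.1053/<.1050/' chk.py; c="python3 -m creep"
$c '[-1,-0.0011,-0.0001,0,0,-1,-0.0011,-0.0002,0,0]' >/dev/null && python3 chk.py && $c '[-1,-0.0011,-0.0002,0,0,-1,-0.0011,-0.0003,0,0]' >/dev/null && python3 chk.py && $c '[-1,-0.0011,-0.0003,0,0,-1,-0.0011,-0.0004,0,0]' >/dev/null && python3 chk.py && $c '[-1,-0.0011,-0.0004,0,0,-1,-0.001,-0.0004,0,0]' >/dev/null && python3 chk.py&& $c '[-1,-0.001,-0.0005,0,0,-1,-0.001,-0.0005,0,0]' >/dev/null && python3 chk.py
```

```text
ang 68.1 rad 25.3mm z 0.1054 Fr -0.5 Ft 6.7 Fz 5.0
ang 63.7 rad 25.6mm z 0.1053 Fr 0.6 Ft 8.3 Fz 6.2
ang 58.8 rad 25.9mm z 0.1052 Fr 1.5 Ft 7.1 Fz 5.4
ang 54.4 rad 26.4mm z 0.1051 Fr 2.1 Ft 8.6 Fz 4.3
ang 50.4 rad 26.9mm z 0.1050 Fr 4.3 Ft 10.1 Fz 5.0
```

Turned about 100° with no drop, and z has slowly fallen, so the pin may be tilting in the pads. I'll measure the tilt numerically.

```bash
cat > tilt.py <<'E'
from h import *
s=telemetry.sense();c=cal("wrist");im,d=cams.snapshot("wrist");np.savez("wt.npz",im=im,d=d,K=c[0],R=c[1],t=c[2])
R=cv2.Rodrigues(s["tcp_rot"])[0];v,u=np.mgrid[150:310,270:370];D=d[150:310,270:370]
K,Rc,t=c;X=np.stack([(u-K[0,2])/K[0,0]*D,(v-K[1,2])/K[1,1]*D,D],-1).reshape(-1,3);P=((X-t)@Rc-s["eef_pos"])@R
h=cv2.cvtColor(im[150:310,270:370],cv2.COLOR_RGB2HSV).astype(int).reshape(-1,3)
red=((h[:,0]<8)|(h[:,0]>170))&(h[:,1]>130)&(np.abs(P[:,1])<.012);T=P[red];top=np.percentile(T[:,2],3);Q=T[T[:,2]<top+.0025]
A=np.linalg.lstsq(np.c_[Q[:,:2],np.ones(len(Q))],Q[:,2],rcond=None)[0];print("head top",Q.mean(0).round(4),len(Q),"slopes dz/dx,dz/dy",A[:2].round(3))
fl=s["eef_pos"][2]-.08
S=P[(~red)&(np.abs(P[:,1])<.009)&(P[:,2]>.007)&(P[:,2]<fl-.002)&(P[:,0]>-.015)&(P[:,0]<.02)]
for a in np.arange(.006,fl-.001,.003):
    q=S[(S[:,2]>=a)&(S[:,2]<a+.003)]
    if len(q)>3: print("z %.3f n %d xmax %.4f ymid %.4f"%(a,len(q),np.percentile(q[:,0],95),(q[:,1].min()+q[:,1].max())/2))
print("pos",s["eef_pos"],"F",s["ft_force"].round(1))
E
python3 tilt.py
```

```text
head top [ 0.004  -0.0001 -0.0219] 995 slopes dz/dx,dz/dy [-1.3  -0.01]
z 0.009 n 39 xmax 0.0119 ymid 0.0004
z 0.012 n 57 xmax 0.0121 ymid 0.0002
z 0.015 n 57 xmax 0.0127 ymid 0.0002
z 0.018 n 44 xmax 0.0129 ymid 0.0005
z 0.021 n 41 xmax 0.0137 ymid 0.0005
pos [ 0.55805817 -0.17574183  0.10504284] F [-5.   9.7  5. ]
```

The shank leans about 0.15 rad along tool x, because the pads let it pivot about their y axis. The hole therefore lags the TCP by about 9 mm, at roughly 69°. I'll release, roll 90° so the pads close along the travel direction, and regrip harder, which should also straighten the pin.

```bash
python3 -m creep '[-0.4,0,0,-0.0005,0,0.3,0,0,0,0,0.5,0,0,0,0,0.5,0,0,0,0,0.5,0,0,0,0]' 20; python3 tilt.py; python3 -c "
from h import *
print(telemetry.sense()['joints'].round(3))"
```

```text
clock: 12.1
eef_pos: [0.5596, -0.1793, 0.1065]
tcp_rot: [-0.508, -3.1, 0.0]
ft_force: [0.5, -0.1, 0.1]
gripper_width: 0.747
grasp_force: 0.0
head top [ 0.0005  0.0033 -0.0197] 677 slopes dz/dx,dz/dy [-1.442 -0.027]
z 0.006 n 8 xmax 0.0102 ymid 0.0036
z 0.009 n 64 xmax 0.0109 ymid 0.0036
z 0.012 n 72 xmax 0.0120 ymid 0.0039
z 0.015 n 70 xmax 0.0129 ymid 0.0038
z 0.018 n 66 xmax 0.0139 ymid 0.0038
z 0.021 n 65 xmax 0.0150 ymid 0.0039
z 0.024 n 9 xmax 0.0153 ymid 0.0042
pos [ 0.55964586 -0.17927238  0.10654785] F [ 0.5 -0.1  0.1]
[-0.145  0.427  0.52   1.662 -0.231  1.114  1.684]
```

```bash
python3 -m creep '[0.5,0,0,0,7,0.5,0,0,0,7,0.5,0,0,0,7,0.5,0,0,0,7,0.5,0,0,0,7,0.5,0,0,0,7,0.5,0,0,0,7,0.5,0,0,0,7]'; python3 -m creep '[0.5,0,0,0,7,0.5,0,0,0,7,0.5,0,0,0,7,0.5,0,0,0,7,0.5,0,0,0,7,0.5,0,0,0,3,0.5,0,0,0,0,0.5,0,0,0,0]'
python3 - <<'E'
from h import *
go([.5498,-.1719,.1055]);c=cal("wrist");im,d=cams.snapshot("wrist");print(telemetry.sense()["joints"].round(2));cv2.imwrite("pics/w5.png",im[...,::-1])
np.savez("w5.npz",im=im,d=d,K=c[0],R=c[1],t=c[2])
E
```

```text
clock: 12.82
eef_pos: [0.5597, -0.1791, 0.1066]
tcp_rot: [1.912, 2.493, -0.0]
ft_force: [-0.5, 0.6, -0.2]
gripper_width: 0.754
grasp_force: 0.0
clock: 13.48
eef_pos: [0.5597, -0.179, 0.1065]
tcp_rot: [2.612, 1.746, -0.001]
ft_force: [-0.5, 0.4, -0.4]
gripper_width: 0.747
grasp_force: 0.0
pos [ 0.5597 -0.179   0.1065] shift [ 0.0028 -0.0119  0.001 ] len 0.012 tilt [-0. -0. -1.] xhead 67.52 t 13.4833
[-0.39  0.52  0.87  1.67 -0.42  1.15  0.2 ]
```

View pics/w5.png

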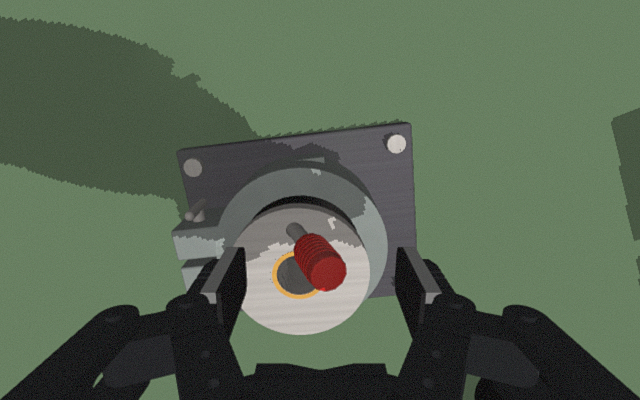

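The view shows the pin standing in the hole with its base at about (295,233) and its head leaning to tool +y at (325,270).

```bash
python3 - <<'E'
from h import *
w=np.load("w5.npz");c=(w["K"],w["R"],w["t"]);d=w["d"]
s=telemetry.sense();R=cv2.Rodrigues(s["tcp_rot"])[0];T=lambda p:(R.T@(p-s["eef_pos"])).round(4)
print(T(onplane(c,(294,233),.08)))
for u in[(293,228),(297,233),(301,238),(325,262),(326,272)]: print(u,T(pt(c,u,d[u[1],u[0]])))
E
python3 -m creep '[0.5,0.001,-0.004,0,0,0.5,0.001,-0.004,0,0,0.5,0.001,-0.004,0.0005,0,0.2,0,0,0,0,0.2,0,0,0,0]' 20
```

```text
[ 0.0018 -0.0133  0.0266]
(293, 228) [ 0.0064 -0.0133  0.022 ]
(297, 233) [ 0.0063 -0.011   0.0161]
(301, 238) [ 0.0094 -0.0083  0.0032]
(325, 262) [ 0.0088  0.002  -0.0179]
(326, 272) [ 0.0043  0.0024 -0.0177]
clock: 13.95
eef_pos: [0.5496, -0.1712, 0.1061]
tcp_rot: [-2.613, -1.744, -0.001]
ft_force: [-0.2, 0.8, -0.3]
gripper_width: 0.6
grasp_force: 0.0
```

```bash
python3 -m creep '[0.0,0,-0.0015,0,0,-0.3,0,0,0,0,-0.5,0,0,0,0,-1,0,0,0,0,-1,0,0,0,0,-1,0,0,0,0]' 20;python3 -m creep '[-1,0,0,0,0,-1,0,0,0,0]' 60; python3 tilt.py
```

```text
clock: 14.45
eef_pos: [0.5485, -0.1711, 0.1062]
tcp_rot: [2.614, 1.743, -0.0]
ft_force: [0.0, -0.8, 1.1]
gripper_width: 0.176
grasp_force: 21.5
clock: 14.62
eef_pos: [0.5485, -0.1711, 0.1062]
tcp_rot: [2.614, 1.743, 0.0]
ft_force: [-0.6, 0.6, 2.7]
gripper_width: 0.161
grasp_force: 58.4
head top [ 0.0019  0.0002 -0.0209] 1077 slopes dz/dx,dz/dy [-1.035 -0.   ]
z 0.012 n 14 xmax 0.0045 ymid 0.0001
z 0.015 n 29 xmax 0.0042 ymid 0.0001
z 0.018 n 37 xmax 0.0043 ymid -0.0002
z 0.021 n 37 xmax 0.0040 ymid -0.0002
pos [ 0.54853    -0.17113924  0.10624871] F [-0.6  0.6  2.7]
```

The pin is upright again, centred in the pads. I'll continue, with the roll following the turn so the pads push along y.

```bash
sed -i 's/q=p+.0015\*R\[:,0\]/q=p/; s/<.1050/<.1055/; s/f\[2\]<3/f[2]<2/' chk.py; c="python3 -m creep"; python3 chk.py
$c '[-1,0,0,0.0004,0,-1,0,0.001,0,2.5]' >/dev/null && python3 chk.py && $c '[-1,0,0.0011,0,2.5,-1,0,0.0011,0,2.5]' >/dev/null && python3 chk.py && $c '[-1,0,0.0011,0,2.5,-1,0,0.0011,0,2.5]' >/dev/null && python3 chk.py&& $c '[-1,0,0.0011,0,2.5,-1,0,0.0011,0,2.5]' >/dev/null && python3 chk.py&& $c '[-1,0,0.0011,0,2.5,-1,0,0.0011,0,2.5]' >/dev/null && python3 chk.py
```

```text
ang 70.0 rad 26.5mm z 0.1063 Fr 0.0 Ft -0.1 Fz 2.2
ang 68.8 rad 26.5mm z 0.1061 Fr 0.5 Ft 5.5 Fz 7.3
ang 65.5 rad 26.5mm z 0.1060 Fr 0.6 Ft 7.6 Fz 11.2
ang 61.2 rad 26.6mm z 0.1059 Fr 0.9 Ft 7.9 Fz 9.7
ang 56.6 rad 26.5mm z 0.1059 Fr 1.1 Ft 7.4 Fz 8.7
ang 51.7 rad 26.4mm z 0.1055 Fr 0.2 Ft 4.5 Fz 1.7
```

Fz and z both fell at about 52°, which may be the hole. I'll press gently.

```bash
c="python3 -m creep"; $c '[-1,0,0,0.0005,0,-1,0,0,0,0]'>/dev/null; python3 chk.py;  $c '[-1,0,0,0.0005,0,-1,0,0,0,0]'>/dev/null; python3 chk.py
```

```text
ang 50.7 rad 26.3mm z 0.1046 Fr 1.3 Ft 3.6 Fz 1.2
ang 50.0 rad 26.2mm z 0.1043 Fr 0.9 Ft 2.5 Fz 0.6
```

It is dropping, at 0.1043 with almost no force.

```bash
c="python3 -m creep"; sed -i 's/p\[2\]<.1055 or f\[2\]<2 or f\[2\]>16/f[2]>9/' chk.py
$c '[-1,0,0,0.0005,0,-1,0,0,0.0005,0,-1,0,0,0,0]'>/dev/null; python3 chk.py && $c '[-1,0,0,0.0007,0,-1,0,0,0.0007,0]'>/dev/null; python3 chk.py
```

```text
ang 49.2 rad 26.2mm z 0.1036 Fr 0.3 Ft 2.9 Fz 0.0
ang 48.9 rad 26.2mm z 0.1023 Fr 1.5 Ft 3.6 Fz 1.8
```

```bash
c="python3 -m creep"
$c '[-1,0,0,0.001,0,-1,0,0,0.001,0,-1,0,0,0,0]'>/dev/null; python3 chk.py && $c '[-1,0,0,0.001,0,-1,0,0,0.001,0,-1,0,0,0,0]'>/dev/null; python3 chk.py && $c '[-1,0,0,0.001,0,-1,0,0,0.001,0,-1,0,0,0,0]'>/dev/null; python3 chk.py
```

```text
ang 49.1 rad 26.1mm z 0.1000 Fr 0.9 Ft 2.0 Fz -0.4
ang 49.1 rad 26.1mm z 0.0981 Fr 1.3 Ft 2.2 Fz -0.1
ang 49.1 rad 26.1mm z 0.0961 Fr 0.6 Ft 1.8 Fz 0.3
```

```bash
c="python3 -m creep"
$c '[-1,0,0,0.0015,0,-1,0,0,0.0015,0,-1,0,0,0,0]'>/dev/null; python3 chk.py && $c '[-1,0,0,0.0015,0,-1,0,0,0.0015,0,-1,0,0,0,0]'>/dev/null; python3 chk.py && $c '[-1,0,0,0.001,0,-1,0,0,0.001,0,-1,0,0,0,0]'>/dev/null; python3 chk.py && $c '[-1,0,0,0.001,0,-1,0,0,0.0005,0,-1,0,0,0,0]'>/dev/null; python3 chk.py && $c '[-1,0,0,0.0005,0,-1,0,0,0.0005,0,-1,0,0,0,0]'>/dev/null; python3 chk.py
```

```text
ang 49.1 rad 26.0mm z 0.0929 Fr 0.6 Ft 1.2 Fz -0.7
ang 49.1 rad 26.0mm z 0.0899 Fr 0.8 Ft 1.6 Fz -0.5
ang 49.1 rad 26.1mm z 0.0881 Fr 0.2 Ft 2.1 Fz 0.0
ang 49.1 rad 26.1mm z 0.0867 Fr 0.9 Ft 3.5 Fz -0.1
ang 49.1 rad 26.1mm z 0.0857 Fr 1.3 Ft 3.0 Fz 1.0
```

```bash
c="python3 -m creep"
$c '[-1,0,0,0.0004,0,-1,0,0,0.0004,0,-1,0,0,0,0]'>/dev/null; python3 chk.py && $c '[-1,0,0,0.0005,0,-1,0,0,0,0]'>/dev/null; python3 chk.py && $c '[-1,0,0,0.0005,0,-1,0,0,0,0]'>/dev/null; python3 chk.py && $c '[-1,0,0,0.0005,0,-1,0,0,0,0]'>/dev/null; python3 chk.py && $c '[-1,0,0,0.0005,0,-1,0,0,0,0]'>/dev/null; python3 chk.py
```

```text
ang 49.1 rad 26.1mm z 0.0849 Fr -0.1 Ft 2.9 Fz 0.8
ang 49.1 rad 26.1mm z 0.0844 Fr 0.2 Ft 3.5 Fz 0.9
ang 48.5 rad 26.1mm z 0.0843 Fr 0.2 Ft 3.0 Fz 4.5
ang 47.7 rad 26.1mm z 0.0843 Fr 1.0 Ft 3.6 Fz 6.2
ang 47.6 rad 26.1mm z 0.0842 Fr -0.1 Ft 4.2 Fz 10.4
```

The pin is home at TCP z = 0.0843, the predicted value. I'll relax the press, open, and rise.

```bash
python3 -m creep '[-1,0,0,-0.001,0,-0.6,0,0,0,0,-0.3,0,0,0,0,0.2,0,0,0,0,0.6,0,0,0,0,0.6,0,0,0,0,0.6,0,0,0,0]' 20; python3 -m creep '[0.6,0,0,-0.005,0,0.6,0,0,-0.015,0,0.6,0,0,-0.02,0,0.6,0,0,-0.02,0,0.6,0,0,-0.02,0,0.6,0,0,-0.01,0,0.6,0,0,0,0,0.6,0,0,0,0]'
python3 - <<'E'
from h import *
s=telemetry.sense();c=cal("wrist");im,d=cams.snapshot("wrist");cv2.imwrite("pics/w6.png",im[...,::-1])
h=cv2.cvtColor(im,cv2.COLOR_RGB2HSV).astype(int);m=((h[...,0]<8)|(h[...,0]>170))&(h[...,1]>130)
y,x=np.nonzero(m);P=np.array([pt(c,(u,v),d[v,u]) for u,v in zip(x,y)]);P=P[P[:,2]>.06];print("head z",np.percentile(P[:,2],[5,50,95]).round(4),np.median(P,0),s["clock"],s["ft_force"])
E
```

```text
clock: 19.75
eef_pos: [0.5566, -0.1764, 0.0839]
tcp_rot: [2.903, 1.199, -0.0]
ft_force: [-0.4, 1.0, 0.7]
gripper_width: 0.794
grasp_force: 0.0
clock: 20.42
eef_pos: [0.5568, -0.1762, 0.1739]
tcp_rot: [2.903, 1.2, 0.001]
ft_force: [-0.2, -0.1, 0.5]
gripper_width: 0.8
grasp_force: 0.0
head z [0.0867 0.1044 0.2336] [ 0.55886099 -0.17377535  0.10442173] 20.4167 [-0.19561998 -0.1213684   0.47350335]
```

View pics/w6.png

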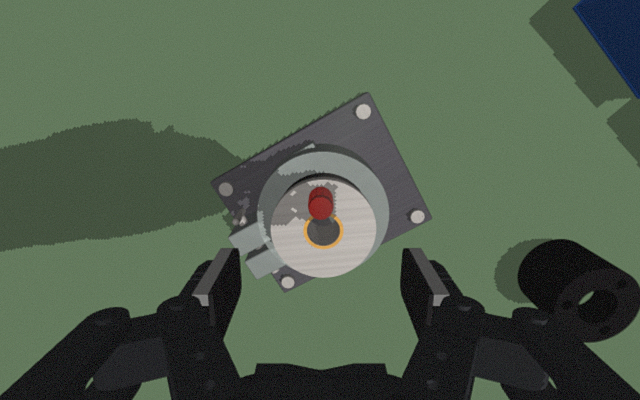

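The red head at (320,203) stands upright and flush on the flange. Its top measures about 0.105 m, against 0.106 expected, and the gripper is clear.

```bash
python3 -c "
from h import *
print(ctrl.sign_off())"
```

```text
the job is handed in; nothing more can be done
None
```

The index pin is fully home through the bushing's flange and into a barrel hole, released with the gripper clear, and the job is handed in at about 20 s; no verdict came back.

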